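# Sniff the new gasket of a drying box

## Task

Take the yellow leak-sniffer wand from its stand and check the new blue gasket on the drying box: lower the wand's tip into the groove at the end with the green tag and guide it slowly (no faster than 5 cm a second) all the way along the groove, round the bend, to the end with the red tag, keeping it down in the groove without pressing hard. Then hang the wand upright in its stand again and let go; leave the bottles and the jar undisturbed.

Things in the scene. Friction and masses are not known exactly. Their poses are not given: they have to be found in the camera images.
- wand: The sniffer wand: loose, about 0.1 kg, 171 mm long, round about its z axis, hanging upright in the stand. From the tip up: steel stem 8 mm dia (0 to 90 mm), black collar 44 mm dia (90 to 96 mm), yellow round handle 26 mm dia (96 to 171 mm) with a black band near its top. Origin at the lower end of the stem (the tip), z up along the wand.
- wand_grip (a point): Centre of the wand's yellow handle, 133.5 mm above the tip: the place to grip it, from straight above.
- wand_tip (a point): The rounded lower end of the wand's stem (8 mm dia), the point that is to travel in the groove; z along the wand, up.
- stand: Wand stand, fixed: dark round foot 90 mm dia and 12 mm thick with an upright grey tube, 42 mm outside and 32 mm inside dia, open at the top, rim 110 mm above the table. The wand's stem hangs inside the tube and its collar rests on the rim, so the tip is then 20 mm above the table. Origin: centre of the foot's underside.
- stand_rim (a point): Centre of the tube's mouth, on the rim, 110 mm above the table.
- drybox: Drying box, fixed: aluminium base, white lid, 160 (x) x 200 (y) x 60 mm high, yaw up to 0.45 rad either way. Origin: centre of its underside; x, y along its sides, z up. A low dark bar handle stands on the lid at x = 20, y = -55 to 25 mm, 27 mm above the lid; latches stick out 10 mm at the +x side, a round gauge 15 mm at the -y side.
- groove_a (a point): One end of the groove's centre line, on its floor. The groove: 14 mm wide, 7 mm deep, blue gasket as floor (z = 53 mm; lid top 60 mm). Its centre line in the box's frame (x, y in mm): straight from groove_a (-55, -68) to (-55, 35), at 45 degrees to (-15, 75), straight to groove_b (50, 75). The slot ends 7 mm beyond a and b. Axes as the box's.
- groove_b (a point): The other end of the groove's centre line, on its floor, at (50, 75, 53) mm in the box's frame.
- green_tag_top (a point): Top of the round green tag (18 mm dia, 4 mm thick, fixed on the lid) 20 mm beyond one end of the groove's centre line: start here. The green and red tags may be either way round.
- red_tag_top (a point): Top of the round red tag (18 mm dia, 4 mm thick, fixed on the lid) about 20 mm beyond the other end of the groove's centre line: finish here.
- amber1: Bystander, loose: small amber bottle, white cap, 46 dia x 92 high mm. Origin: centre of its underside.
- amber2: Bystander, loose: small amber bottle, white cap, 46 dia x 92 high mm. Origin: centre of its underside.
- amber3: Bystander, loose: small amber bottle, white cap, 46 dia x 92 high mm. Origin: centre of its underside.
- dropper: Bystander, loose: small white bottle, white cap, 38 dia x 85 high mm. Origin: centre of its underside.
- redjar: Bystander, loose: white jar with red cap, 60 dia x 90 high mm. Origin: centre of its underside.
Things that resemble listed ones, but are neither listed nor needed, are in the scene too. There is more than one size of the wand; the job needs the larger.

How it is judged (in metres and radians):
On the way, in this order (a step that is already met when the one before it is completed fails the run):
1. tip down in the groove, moving slower than 6 cm/s: start of the groove, at the green tag (z of wand_tip in the frame of drybox below 0.059 m and linear speed of wand below 0.06 m/s and ((y of green_tag_top in the frame of drybox below 0 m and x of wand_tip in the frame of drybox between -0.067 and -0.043 m and y of wand_tip in the frame of drybox between -0.076 and -0.052 m) or (not (y of green_tag_top in the frame of drybox below 0 m) and x of wand_tip in the frame of drybox between 0.032 and 0.056 m and y of wand_tip in the frame of drybox between 0.063 and 0.087 m))), for 0.2 s.
2. tip down in the groove, moving slower than 6 cm/s: point 1 of 8 on the way (z of wand_tip in the frame of drybox below 0.059 m and linear speed of wand below 0.06 m/s and ((y of green_tag_top in the frame of drybox below 0 m and x of wand_tip in the frame of drybox between -0.063 and -0.047 m and y of wand_tip in the frame of drybox between -0.049 and -0.033 m) or (not (y of green_tag_top in the frame of drybox below 0 m) and x of wand_tip in the frame of drybox between 0.012 and 0.028 m and y of wand_tip in the frame of drybox between 0.067 and 0.083 m))), for 0.2 s.
3. tip down in the groove, moving slower than 6 cm/s: point 2 of 8 on the way (z of wand_tip in the frame of drybox below 0.059 m and linear speed of wand below 0.06 m/s and ((y of green_tag_top in the frame of drybox below 0 m and x of wand_tip in the frame of drybox between -0.063 and -0.047 m and y of wand_tip in the frame of drybox between -0.027 and -0.011 m) or (not (y of green_tag_top in the frame of drybox below 0 m) and x of wand_tip in the frame of drybox between -0.012 and 0.004 m and y of wand_tip in the frame of drybox between 0.067 and 0.083 m))), for 0.2 s.
4. tip down in the groove, moving slower than 6 cm/s: point 3 of 8 on the way (z of wand_tip in the frame of drybox below 0.059 m and linear speed of wand below 0.06 m/s and ((y of green_tag_top in the frame of drybox below 0 m and x of wand_tip in the frame of drybox between -0.063 and -0.047 m and y of wand_tip in the frame of drybox between -0.005 and 0.011 m) or (not (y of green_tag_top in the frame of drybox below 0 m) and x of wand_tip in the frame of drybox between -0.035 and -0.019 m and y of wand_tip in the frame of drybox between 0.055 and 0.071 m))), for 0.2 s.
5. tip down in the groove, moving slower than 6 cm/s: point 4 of 8 on the way (z of wand_tip in the frame of drybox below 0.059 m and linear speed of wand below 0.06 m/s and ((y of green_tag_top in the frame of drybox below 0 m and x of wand_tip in the frame of drybox between -0.063 and -0.047 m and y of wand_tip in the frame of drybox between 0.015 and 0.031 m) or (not (y of green_tag_top in the frame of drybox below 0 m) and x of wand_tip in the frame of drybox between -0.053 and -0.037 m and y of wand_tip in the frame of drybox between 0.037 and 0.053 m))), for 0.2 s.
6. tip down in the groove, moving slower than 6 cm/s: point 5 of 8 on the way (z of wand_tip in the frame of drybox below 0.059 m and linear speed of wand below 0.06 m/s and ((y of green_tag_top in the frame of drybox below 0 m and x of wand_tip in the frame of drybox between -0.053 and -0.037 m and y of wand_tip in the frame of drybox between 0.037 and 0.053 m) or (not (y of green_tag_top in the frame of drybox below 0 m) and x of wand_tip in the frame of drybox between -0.063 and -0.047 m and y of wand_tip in the frame of drybox between 0.015 and 0.031 m))), for 0.2 s.
7. tip down in the groove, moving slower than 6 cm/s: point 6 of 8 on the way (z of wand_tip in the frame of drybox below 0.059 m and linear speed of wand below 0.06 m/s and ((y of green_tag_top in the frame of drybox below 0 m and x of wand_tip in the frame of drybox between -0.035 and -0.019 m and y of wand_tip in the frame of drybox between 0.055 and 0.071 m) or (not (y of green_tag_top in the frame of drybox below 0 m) and x of wand_tip in the frame of drybox between -0.063 and -0.047 m and y of wand_tip in the frame of drybox between -0.005 and 0.011 m))), for 0.2 s.
8. tip down in the groove, moving slower than 6 cm/s: point 7 of 8 on the way (z of wand_tip in the frame of drybox below 0.059 m and linear speed of wand below 0.06 m/s and ((y of green_tag_top in the frame of drybox below 0 m and x of wand_tip in the frame of drybox between -0.012 and 0.004 m and y of wand_tip in the frame of drybox between 0.067 and 0.083 m) or (not (y of green_tag_top in the frame of drybox below 0 m) and x of wand_tip in the frame of drybox between -0.063 and -0.047 m and y of wand_tip in the frame of drybox between -0.027 and -0.011 m))), for 0.2 s.
9. tip down in the groove, moving slower than 6 cm/s: point 8 of 8 on the way (z of wand_tip in the frame of drybox below 0.059 m and linear speed of wand below 0.06 m/s and ((y of green_tag_top in the frame of drybox below 0 m and x of wand_tip in the frame of drybox between 0.012 and 0.028 m and y of wand_tip in the frame of drybox between 0.067 and 0.083 m) or (not (y of green_tag_top in the frame of drybox below 0 m) and x of wand_tip in the frame of drybox between -0.063 and -0.047 m and y of wand_tip in the frame of drybox between -0.049 and -0.033 m))), for 0.2 s.
10. tip down in the groove, moving slower than 6 cm/s: end of the groove, at the red tag (z of wand_tip in the frame of drybox below 0.059 m and linear speed of wand below 0.06 m/s and ((y of green_tag_top in the frame of drybox below 0 m and x of wand_tip in the frame of drybox between 0.032 and 0.056 m and y of wand_tip in the frame of drybox between 0.063 and 0.087 m) or (not (y of green_tag_top in the frame of drybox below 0 m) and x of wand_tip in the frame of drybox between -0.067 and -0.043 m and y of wand_tip in the frame of drybox between -0.076 and -0.052 m))), for 0.2 s.
At the end, for the whole second after the job is handed in: The wand hangs in its stand again, released and at rest: stem inside the tube, collar down on the rim (tip within 16 mm of the tube's axis and less than 25 mm above the table), upright within 0.1 rad (horizontal distance between wand_tip and stand_rim below 0.016 m and z of wand_tip in the frame of stand below 0.025 m and angle between wand_tip's own z axis and vertical below 0.1 rad and linear speed of wand below 0.02 m/s); the robot touches nothing.
It fails at once if the wand presses on the drying box with more than 20 N (contact force between wand and drybox above 20 N).
It fails at once if a bottle or the jar is moved more than 20 mm or tipped over (distance of any of amber1, amber2, amber3, dropper, redjar from where it was at the start of the episode above 0.02 m or angle between any of amber1, amber2, amber3, dropper, redjar's own z axis and vertical above 0.5 rad).
It also fails if it takes over 72 s, if anything falls off the work surface, if the arm or the gripper's body presses on something with over 40 N, if the wrist force passes 120 N, or if a joint passes its speed limit or range.

## Robot

A 6-joint arm with a two-finger parallel gripper is mounted at the origin on the work surface. World frame = base frame: x ahead of the robot, y to its left, z up, the work surface at z = 0. Lengths are in m, angles in degrees, forces in N, time in s.
With the tool pointing down it reaches from about 0.375 to 0.75 m from the base axis. Payload 9 kg.
Tool frame: the origin (TCP) lies where the fingers leave the gripper's body, on its centre line; the fingertips stand 73 mm ahead of it and the grasp point (between the pads) lies 54 mm ahead of it (robot.tip_reach is the distance from the TCP to the fingertips, in m); z points along the fingers, y is the line along which they close (so a half turn about z gives the same grasp; the last joint's range is limited). The gripper opens to 85 mm and grips with 20 to 120 N. Pads are 22 mm wide; open, the fingers measure 114 mm over their backs; the gripper's body (76 mm by 85 mm) begins 54 mm behind the grasp point. The pads swing forward as they close: fully open they stand 13 mm farther back than shut.
Start: joints at [61.496, 5.964, 5.575, 89.605, 0, 77.527], TCP at [0.166, 0.577, 0.304] pointing down, gripper open.
Joint ranges: [-171.21, 171.21], [-48.23, 106.86], [-62.78, 66.21], [-105.2, 120.99], [-86.42, 89.51], [-180, 180]. Speed limits (degrees/s): [127.2, 127.2, 147.25, 180, 180, 180].

## Interface

Orientations are given as [roll, pitch, yaw] about the fixed x, y, z axes, in that order (R = Rz(yaw) Ry(pitch) Rx(roll)).
In Python, from plant import robot gives the robot as it stands. Calls block until the motion is done:
- robot.move_pose(position, orientation): joint-space move of the TCP to a pose.
- robot.line_to(position, vel=0.15, rotation=None, guard=None): straight line of the TCP; rotation=None keeps the orientation; vel is the mean speed in m/s. With guard (N) it stops when the force on the tool has changed by that much, and returns True; else False.
- robot.goto_joints(angles): joint-space move.
- robot.set_gripper(opening): finger opening in m; the grip force is fixed at half the most; returns when the fingers have stopped.
- robot.pause(seconds).
- robot.ik(position, orientation): joint angles nearest the present ones, or None.
- robot.observe(): the state.
- robot.grab_frame(name): name is "side" or "top" or "wrist"; returns the picture (420x560x3 uint8, blue, green, red); there is no depth.
- robot.get_calibration(name): a dict with "vertical_fov" (degrees; the focal length in pixels is half the picture's height over the tangent of half this angle, whatever the lens; pixels are square), "cx", "cy" (the principal point, pixels), "rvec" (rotation vector, rad) and "tvec" (3), from world to camera coordinates, as OpenCV has them. Camera axes: x right, y down, z forward; pixel columns grow to the right and rows downward; lengths in m; the calibration is good to about 2 mm. The wrist camera is an equidistant fisheye: a pixel r from the principal point sees the ray r / f radians off the axis. A picture is of the moment at which its call begins: read the wrist's pose just before it. get_calibration takes no time and is no camera call; for the wrist camera it gives the pose at the moment of the call.
A pose or a line that the arm cannot do raises robot.IKError and nothing moves.
- robot.job_done(): hands the job in; it is judged then, once.
The state is a dict: "time": time; "q": joint angles; "qvel": joint speeds; "joint_torque": joint torques, N m; "tool_pos": TCP position; "tcp_rot": TCP orientation; "ft_force": force on the tool from outside, world axes, zero at the start; "torque": the same for the moment, N m; "gripper_width": finger opening in m; "gripper_force": force on a finger pad.
Only numpy, scipy, OpenCV 4.12 (cv2) and the standard library are available. Lean on these libraries where they do the work, as an engineer would, in place of code of your own. Each camera call takes 0.05 s, during which the arm holds its last target. There are 200 camera calls.

## Working session

There is one attempt and no reset: what is moved stays moved. The work goes in short steps, each a Python script; the robot and the scene stay as the last script left them, time stands still between calls to the robot, and variables do not carry over. Pictures are saved under pics/ and viewed, at most 10 in all, crops included, and the job is handed in when it is done.

```bash
mkdir -p pics; ls; python3 - <<'E'
from plant import robot
import cv2
for n in("side","top"):
    cv2.imwrite(f"pics/{n}0.png",robot.grab_frame(n)); print(n,robot.get_calibration(n))
print(robot.observe())
E
```

```text
pics
side {'vertical_fov': 51.19794537782575, 'cx': 278.5832330904299, 'cy': 208.29499693529368, 'rvec': array([ 2.13419949, -0.10734066,  0.0235997 ]), 'tvec': array([-0.54857889,  0.15323365,  0.89027148])}
top {'vertical_fov': 53.25707805338044, 'cx': 286.2509831189459, 'cy': 205.60051319158634, 'rvec': array([ 2.14457183, -2.15436111,  0.18230231]), 'tvec': array([0.03707099, 0.57644481, 0.88454619])}
{'time': 0.1, 'q': array([6.14970650e+01, 5.99617939e+00, 5.53043062e+00, 8.96047272e+01,
       3.87069443e-04, 7.75272171e+01]), 'qvel': array([ 0.0088444 , -0.12712339,  0.08021963, -0.01872597,  0.00692639,
        0.06565033]), 'joint_torque': array([ 5.93196412e-03, -5.58206463e+01,  5.04719245e+01,  1.29305472e-02,
       -2.52752743e-04,  8.90146453e-06]), 'tool_pos': array([0.16556278, 0.57647683, 0.30317958]), 'tcp_rot': array([-1.79931271e+02, -1.55990257e-02,  1.63969838e+02]), 'ft_force': array([ 0.4708824 ,  0.05199132, -0.31247764]), 'torque': array([ 0.03090305, -0.00155178, -0.00856008]), 'gripper_force': 0.0, 'gripper_width': 0.085272564475727}
```

View pics/side0.png

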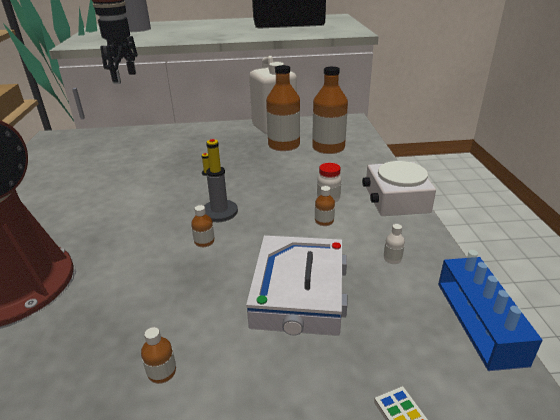

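View pics/top0.png

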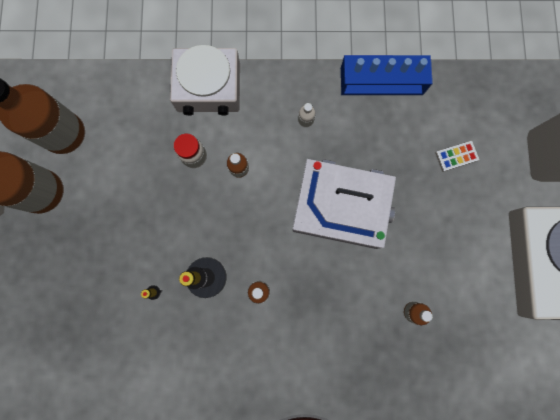

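The side view shows the large wand's handle at (213,157) in the stand at (217,210). The small decoy wand's handle is at (206,163). The box has its green tag at (262,300), which is groove_a, and its red tag at (336,245), which is groove_b.

Candidates for the wand in the top view:
- Large yellow handle on the dark foot, at (187,279). I choose this one because it is larger and sits in the round-foot stand.
- Small yellow one at (146,294), the decoy.

```bash
cat > h.py <<'E'
from plant import robot
import cv2, numpy as np
def ray(c,uv,fish=False):
    f=210/np.tan(np.radians(c["vertical_fov"])/2)
    x=(np.array(uv,float)-[c["cx"],c["cy"]])/f
    if fish:
        t=np.linalg.norm(x); d=np.array([*(x/max(t,1e-9)*np.sin(t)),np.cos(t)])
    else: d=np.array([*x,1.])
    R=cv2.Rodrigues(c["rvec"])[0]
    return -R.T@c["tvec"],R.T@d
def plane(c,uv,z,fish=False):
    o,d=ray(c,uv,fish); return o+d*(z-o[2])/d[2]
def pix(c,p,fish=False):
    f=210/np.tan(np.radians(c["vertical_fov"])/2)
    q=cv2.Rodrigues(c["rvec"])[0]@np.array(p)+c["tvec"]
    r=np.linalg.norm(q[:2]); s=np.arctan2(r,q[2])/r if fish else 1/q[2]
    return q[:2]*s*f+[c["cx"],c["cy"]]
RNG=dict(yellow=[(20,130,90),(34,255,255)],green=[(45,120,50),(80,255,255)],red=[(0,170,90),(6,255,255)],blue=[(100,130,50),(125,255,255)])
def blobs(img,col,amin=15):
    m=cv2.inRange(cv2.cvtColor(img,cv2.COLOR_BGR2HSV),*[np.array(v) for v in RNG[col]])
    n,l,s,c=cv2.connectedComponentsWithStats(m)
    return [(tuple(c[i].round(1)),tuple(s[i])) for i in range(1,n) if s[i][4]>=amin]
def boxfit(g,r):  # tag positions -> origin, yaw (green at a)
    a=np.array([-.055,-.088]);b=np.array([.070,.075])
    d=r[:2]-g[:2];e=b-a
    yaw=np.arctan2(d[1],d[0])-np.arctan2(e[1],e[0])
    R=np.array([[np.cos(yaw),-np.sin(yaw)],[np.sin(yaw),np.cos(yaw)]])
    return (g[:2]+r[:2])/2-R@(a+b)/2,yaw,np.linalg.norm(d)
E
python3 - <<'E'
from h import *
for n in("top","side"):
    im=cv2.imread(f"pics/{n}0.png");c=robot.get_calibration(n)
    for col in("yellow","green","red","blue"):
        for u,s in blobs(im,col):
            z=.171 if col=="yellow" else .064 if col!="blue" else .053
            print(n,col,u,s,plane(c,u,z).round(4))
c=robot.get_calibration("top")
for nm,uv,z in(("foot",(205,278),.012),("amberA",(258,294),.092),("amberB",(235,159),.092),("jar",(187,146),.09),("amberC",(427,316),.092),("drop",(308,107),.085),("smallwand",(146,294),.13)): print(nm,plane(c,uv,z).round(3))
im=cv2.imread("pics/top0.png")[240:330,110:290]
cv2.imwrite("pics/crop1.png",cv2.resize(im,None,fx=4,fy=4,interpolation=cv2.INTER_CUBIC))
print(robot.get_calibration("wrist"))
E
```

```text
top yellow (np.float64(456.1), np.float64(150.9)) (np.int32(454), np.int32(148), np.int32(5), np.int32(6), np.int32(21)) [ 0.6645 -0.2973  0.171 ]
top yellow (np.float64(459.5), np.float64(159.7)) (np.int32(457), np.int32(157), np.int32(6), np.int32(6), np.int32(22)) [ 0.6467 -0.3028  0.171 ]
top yellow (np.float64(186.1), np.float64(278.4)) (np.int32(179), np.int32(272), np.int32(15), np.int32(14), np.int32(115)) [0.4212 0.2229 0.171 ]
top yellow (np.float64(145.3), np.float64(293.5)) (np.int32(141), np.int32(290), np.int32(9), np.int32(8), np.int32(41)) [0.3943 0.2969 0.171 ]
top green (np.float64(449.8), np.float64(153.0)) (np.int32(448), np.int32(151), np.int32(5), np.int32(5), np.int32(17)) [ 0.6907 -0.3298  0.064 ]
top green (np.float64(453.1), np.float64(161.5)) (np.int32(451), np.int32(159), np.int32(5), np.int32(6), np.int32(19)) [ 0.6713 -0.3359  0.064 ]
top green (np.float64(380.0), np.float64(235.0)) (np.int32(377), np.int32(232), np.int32(7), np.int32(7), np.int32(37)) [ 0.5088 -0.1667  0.064 ]
top red (np.float64(185.7), np.float64(145.1)) (np.int32(174), np.int32(134),
[... 4425 characters left out ...]
1935  0.053 ]
side blue (np.float64(399.8), np.float64(395.3)) (np.int32(394), np.int32(391), np.int32(12), np.int32(10), np.int32(71)) [ 0.6867 -0.3623  0.053 ]
side blue (np.float64(387.0), np.float64(400.7)) (np.int32(381), np.int32(396), np.int32(13), np.int32(10), np.int32(73)) [ 0.6671 -0.3684  0.053 ]
foot [0.419 0.216 0.012]
amberA [0.388 0.094 0.092]
amberB [0.67  0.144 0.092]
jar [0.699 0.247 0.09 ]
amberC [ 0.342 -0.249  0.092]
drop [ 0.789 -0.014  0.085]
smallwand [0.391 0.308 0.13 ]
{'vertical_fov': 65.70646984690485, 'cx': 279.28764488698704, 'cy': 215.69892131517764, 'rvec': array([-2.31692392, -1.74376436, -0.25037473]), 'tvec': array([-0.59954273, -0.0364367 ,  0.38065181])}
```

View pics/crop1.png

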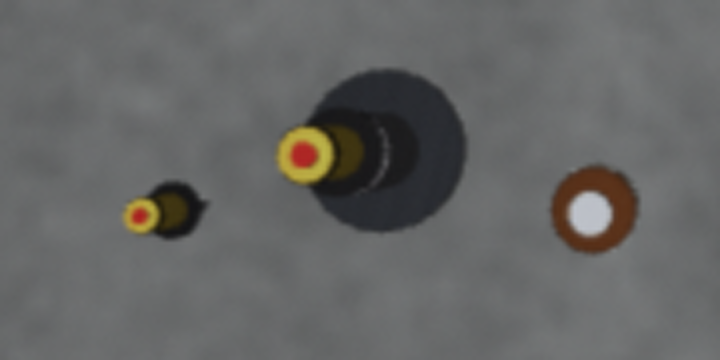

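The crop confirms the large wand: yellow top at full pixel (186,279), standing in the foot centred near (206,277.5). The smaller decoy is at (145,294), and amber1 at (258,293). Next I take wrist looks over the box and over the stand.

```bash
python3 - <<'E'
from h import *
g=np.array([.5087,-.1675,.064]);r=np.array([.66325,-.0337,.064]);print(boxfit(g,r))
t=robot.get_calibration("wrist");R=cv2.Rodrigues(t["rvec"])[0];print("cam",-R.T@t["tvec"],robot.observe()["tool_pos"])
for yaw in(90,-90):
    for p in([.42,.222,.1875],[.42,.222,.36],[.51,-.15,.2405],[.66,-.05,.2405]): print(yaw,p,np.round(robot.ik(p,[180,0,yaw]) if robot.ik(p,[180,0,yaw]) is not None else [np.nan],0))
yaw=90 if robot.ik([.51,-.15,.2405],[180,0,90]) is not None else -90
for nm,p in(("box",[.57,-.08,.36]),("stand",[.42,.222,.36])):
    robot.move_pose(p,[180,0,yaw]); robot.pause(.3)
    c=robot.get_calibration("wrist"); im=robot.grab_frame("wrist"); cv2.imwrite(f"pics/w_{nm}.png",im); np.save(f"pics/w_{nm}.npy",c,allow_pickle=True)
    for col in("green","red","yellow"):
        for u,s in blobs(im,col,60): print(nm,col,u,s[2:],plane(c,u,.171 if nm=="stand" else .064,True).round(4))
a,b=cv2.imread("pics/w_box.png"),cv2.imread("pics/w_stand.png")
cv2.imwrite("pics/both.png",cv2.resize(np.hstack([a,b]),(800,300)))
print(robot.observe()["time"])
E
```

```text
(array([ 0.57993965, -0.09272126]), np.float64(-0.2030239840634056), np.float64(0.2044214824816609))
cam [0.09603527 0.59707178 0.37410884] [0.16556278 0.57647683 0.30317958]
90 [0.42, 0.222, 0.1875] [ 12. -16. -27.  79.   0. 102.]
90 [0.42, 0.222, 0.36] [ 12. -15.  -8.  96.   0. 102.]
90 [0.51, -0.15, 0.2405] [-30.  -6. -13.  83.   0.  60.]
90 [0.66, -0.05, 0.2405] [-16.  17.  11.  84.   0.  74.]
-90 [0.42, 0.222, 0.1875] [ 12. -16. -27.  79.   0. -78.]
-90 [0.42, 0.222, 0.36] [ 12. -15.  -8.  96.   0. -78.]
-90 [0.51, -0.15, 0.2405] [ -30.   -6.  -13.   83.    0. -120.]
-90 [0.66, -0.05, 0.2405] [ -16.   17.   11.   84.    0. -106.]
box green (np.float64(230.3), np.float64(254.8)) (np.int32(12), np.int32(12), np.int32(110)) [ 0.5091 -0.1665  0.064 ]
box red (np.float64(361.4), np.float64(146.4)) (np.int32(14), np.int32(12), np.int32(130)) [ 0.6639 -0.0332  0.064 ]
stand red (np.float64(502.5), np.float64(171.0)) (np.int32(30), np.int32(40), np.int32(946)) [0.6334 0.2613 0.171 ]
stand red (np.float64(282.1), np.float64(220.8)) (np.int32(13), np.int32(13), np.int32(139)) [0.4225 0.2126 0.171 ]
stand yellow (np.float64(250.6), np.float64(100.4)) (np.int32(18), np.int32(19), np.int32(215)) [0.3978 0.3117 0.171 ]
stand yellow (np.float64(282.5), np.float64(194.0)) (np.int32(25), np.int32(15), np.int32(177)) [0.4228 0.2356 0.171 ]
stand yellow (np.float64(282.1), np.float64(218.1)) (np.int32(33), np.int32(32), np.int32(622)) [0.4225 0.215  0.171 ]
4.8
```

View pics/both.png

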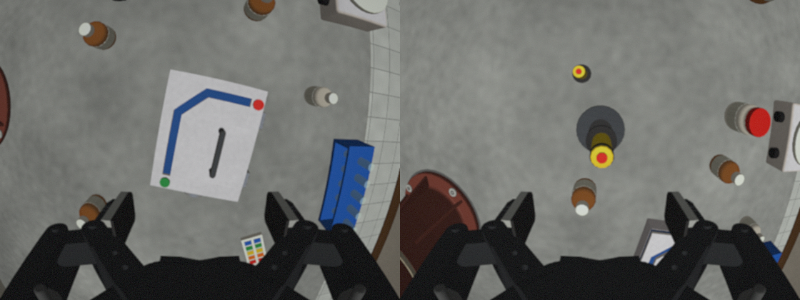

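The wrist views show the box with green at (230,255) and red at (361,146), in full pixels, agreeing with the top view to within 1 mm. The wand's top is at (282,221), on the foot at about (281,180). The wand hangs with its tip 20 mm up, so its top is at z = 0.191, not 0.171; I recompute with that.

```bash
python3 - <<'E'
from h import *
ct=robot.get_calibration("top");cs=robot.get_calibration("side")
cw=np.load("pics/w_stand.npy",allow_pickle=True).item()
print("top",plane(ct,(185.6,278.4),.191),"wrist",plane(cw,(282.1,220.6),.191,True))
def foot(im,roi):
    x0,y0,x1,y1=roi; h=cv2.cvtColor(im,cv2.COLOR_BGR2GRAY)[y0:y1,x0:x1]
    k=cv2.inRange(cv2.GaussianBlur(h,(3,3),0),0,72)
    n,l,s,c=cv2.connectedComponentsWithStats(k); i=1+np.argmax(s[1:,4])
    return (l==i)
im=cv2.imread("pics/top0.png");m=foot(im,(160,245,240,315))
im2=cv2.imread("pics/w_stand.png");m2=foot(im2,(230,130,340,235))
for nm,m,o,c,fi,im in(("top",m,(160,245),ct,False,im),("wrist",m2,(230,130),cw,True,im2)):
    cn=max(cv2.findContours(m.astype(np.uint8),0,1)[0],key=len).reshape(-1,2)+o
    P=np.array([plane(c,u,.012,fi)[:2] for u in cn])
    w=np.array([.42,.215]); 
    for _ in range(30):  # circle of radius 45 mm fitted to contour, robust
        d=P-w;r=np.linalg.norm(d,axis=1);ok=abs(r-.045)<.006
        w=w+np.linalg.lstsq(d[ok]/r[ok,None],(r-.045)[ok],rcond=None)[0]
    print(nm,w,ok.sum(),len(P),(r-.045)[ok].std())
E
```

```text
top [0.42155503 0.21947223 0.191     ] wrist [0.42231    0.21910762 0.191     ]
top [0.4206924  0.21464884] 103 118 0.0009964805404296085
wrist [0.42142877 0.21554033] 158 184 0.0010517456205336635
```

```bash
python3 - <<'E'
from h import *
x,y=.422,.2193
robot.line_to([x,y,.30],vel=.2); robot.line_to([x,y,.2075],vel=.12,guard=8)
print(robot.observe()["tool_pos"]); w=robot.set_gripper(0.0); s=robot.observe(); print(s["gripper_width"],s["gripper_force"],s["ft_force"])
robot.line_to([x,y,.37],vel=.12); s=robot.observe(); print(s["gripper_width"],s["gripper_force"],s["ft_force"],s["tool_pos"])
o,yaw,_=boxfit(np.array([.5089,-.167]),np.array([.6635,-.0335])); print(o,yaw)
R=np.array([[np.cos(yaw),-np.sin(yaw)],[np.sin(yaw),np.cos(yaw)]])
p=o+R@[-.055,-.065]
robot.move_pose([*p,.37],[180,0,90]); robot.line_to([*p,.2075+.053-.02+.04],vel=.12); robot.pause(.3)
s=robot.observe(); print(p,s["tool_pos"],s["time"])
for n in("side","top","wrist"):
    c=robot.get_calibration(n); np.save(f"pics/c2{n}.npy",c,allow_pickle=True); cv2.imwrite(f"pics/{n}2.png",robot.grab_frame(n))
    print(n,pix(c,[*p,.093],n=="wrist"))
i=cv2.imread("pics/side2.png")[180:330,200:350]; j=cv2.imread("pics/wrist2.png")[120:320,150:400]
cv2.imwrite("pics/v2.png",np.hstack([cv2.resize(i,(400,400)),cv2.resize(j,(400,320))if 0 else cv2.resize(j,(400,400))]))
E
```

```text
[0.4224249  0.21940445 0.20846768]
0.02481176029627762 58.666337728500366 [ 0.41964596 -0.15528997  3.22633733]
0.024600839317411017 58.84780526161194 [-0.43339892  0.20380514 -0.65835017] [0.42181066 0.21926587 0.3692711 ]
[ 0.58017466 -0.0923636 ] -0.2042945874380503
[ 0.51313146 -0.14485367] [ 0.51328844 -0.14500322  0.28098008] 10.85
side [262.5548204  276.86488193]
top [372.80156132 231.82297903]
wrist [279.40778147 210.88143087]
```

View pics/v2.png

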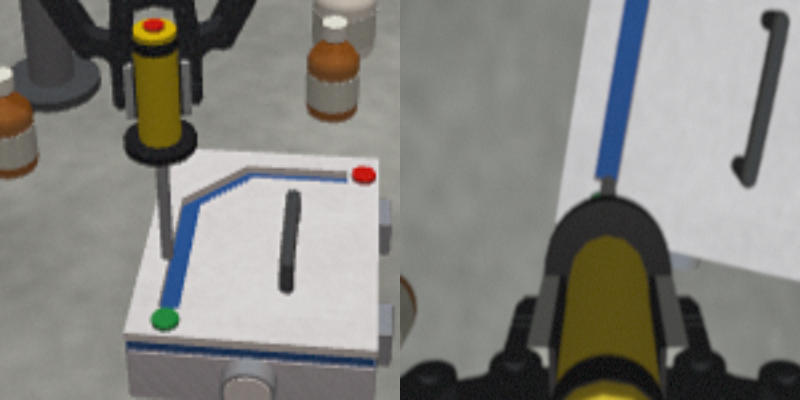

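The side view puts the tip at about (262.6,276.3), against a prediction of (262.6,276.9). The wrist view puts it at (279.4,212.5), against (279.4,210.9). So the wand hangs straight, within about 1 mm, over the green end. I lower it with a guard.

```bash
python3 - <<'E'
from h import *
p=robot.observe()["tool_pos"].copy(); q=np.array([.51313,-.14485])
f0=robot.observe()["ft_force"]
robot.line_to([*q,.252],vel=.06)
robot.pause(.2); f0=robot.observe()["ft_force"]
hit=robot.line_to([*q,.2375],vel=.012,guard=2.5); s=robot.observe(); print(hit,s["tool_pos"],s["ft_force"]-f0)
z=s["tool_pos"][2]; robot.line_to([*q,z+.001],vel=.02); robot.pause(.2); s=robot.observe(); print(s["tool_pos"],s["ft_force"]-f0,s["time"])
c=robot.get_calibration("side"); i=robot.grab_frame("side"); cv2.imwrite("pics/side3.png",cv2.resize(i[180:330,200:350],(600,600)))
E
```

```text
True [ 0.51308168 -0.14480927  0.24027013] [ 0.98588822 -0.37201807  6.61027691]
[ 0.51299302 -0.14476253  0.24091755] [ 0.90914165 -0.19942115 -0.05709495] 13.175
```

View pics/side3.png

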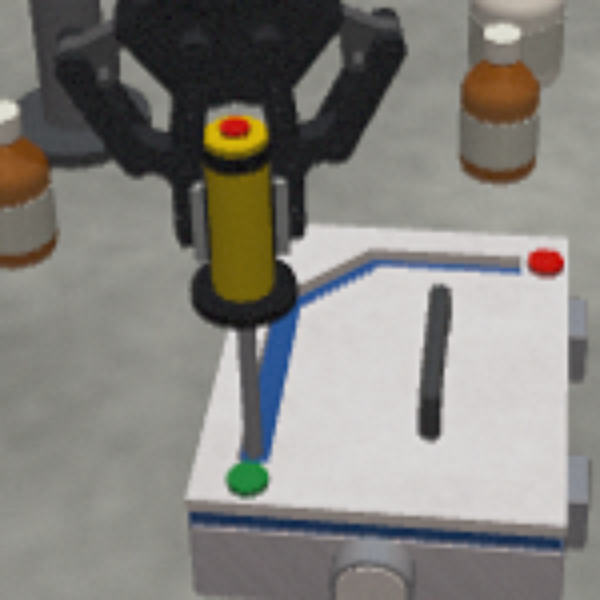

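The tip is in the groove beside the green tag, at (252,455) in the crop. Floor contact came at TCP z = 0.2403, as expected. Now I trace the groove in short slow pieces, correcting with the lateral force.

```bash
cat > trace.py <<'E'
from h import *
o=np.array([.58017466,-.0923636]);yaw=-.2042946
R=np.array([[np.cos(yaw),-np.sin(yaw)],[np.sin(yaw),np.cos(yaw)]])
V=np.array([[-55,-65],[-55,35],[-15,75],[46,75]])/1e3
Z=.2419
f0=np.array([-0.2,0.2,0]);off=np.array([.0004,0.])
robot.line_to([*(o+R@(V[0]+off)),Z],vel=.01); robot.pause(.2)
f0=robot.observe()["ft_force"]; print(f0)
for a,b in zip(V[:-1],V[1:]):
    t=(b-a)/np.linalg.norm(b-a); n=np.array([-t[1],t[0]])
    k=int(np.ceil(np.linalg.norm(b-a)/.021))
    for i in range(1,k+1):
        tgt=a+(b-a)*i/k
        hit=robot.line_to([*(o+R@(tgt+off)),Z],vel=.024,guard=8)
        s=robot.observe(); F=R.T@(s["ft_force"]-f0)[:2]
        print((tgt*1e3).round(),hit,((R.T@(s["tool_pos"][:2]-o)-tgt)*1e3).round(2),s["tool_pos"][2].round(4),"lat",(F@n).round(2),"al",(F@t).round(2),"z",(s["ft_force"]-f0)[2].round(2))
        if hit: raise SystemExit("stopped")
        if abs(F@n)>1: off=off+n*np.clip(F@n*.0003,-.0008,.0008)
robot.pause(.3); s=robot.observe(); print(s["time"],s["tool_pos"])
cv2.imwrite("pics/side4.png",cv2.resize(robot.grab_frame("side")[120:330,190:400],(600,600)))
E
python3 trace.py
```

```text
[-0.62119297 -0.01439161 -1.31611207]
[-55. -45.] False [ 0.41 -0.09] 0.2419 lat -0.64 al -0.23 z -0.43
[-55. -25.] False [ 0.41 -0.08] 0.2419 lat -1.01 al 0.28 z -0.0
[-55.  -5.] False [ 0.71 -0.07] 0.2419 lat 0.11 al -0.1 z -0.31
[-55.  15.] False [ 0.72 -0.06] 0.2419 lat 0.17 al -0.03 z -0.14
[-55.  35.] False [ 0.7  -0.07] 0.2419 lat -0.13 al 0.27 z -0.04
[-42.  48.] False [ 0.65 -0.01] 0.2419 lat -1.02 al 0.63 z -0.75
[-28.  62.] False [ 0.87 -0.24] 0.2419 lat -0.01 al -0.21 z 0.07
[-15.  75.] False [ 0.87 -0.25] 0.2419 lat 0.76 al 0.7 z -1.42
[ 5. 75.] False [ 0.85 -0.18] 0.2419 lat 0.11 al 1.36 z 0.18
[26. 75.] False [ 0.82 -0.19] 0.2419 lat -0.22 al -0.01 z -0.05
[46. 75.] False [ 0.87 -0.18] 0.2419 lat 0.6 al 0.29 z -0.15
24.6917 [ 0.64125646 -0.02863514  0.24195735]
```

View pics/side4.png

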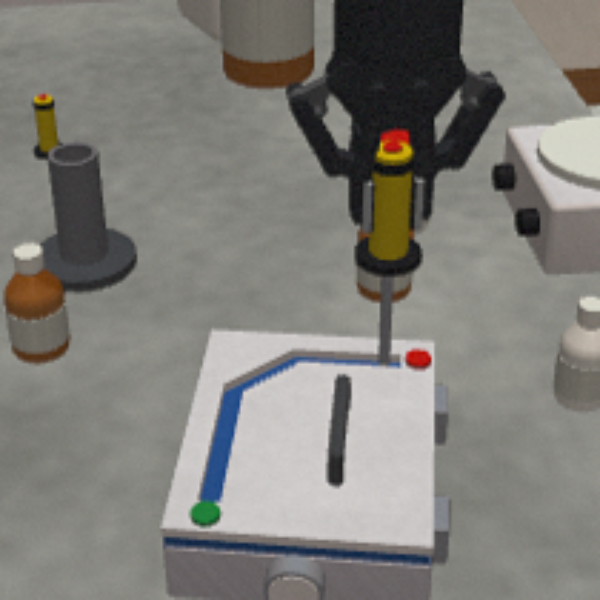

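The tip is at (385,360), in the groove beside the red tag, and the stand's tube is empty with its rim at crop (74,155). I lift the wand and hang it back in the stand.

```bash
python3 - <<'E'
from h import *
p=robot.observe()["tool_pos"]
print("rim",plane(robot.get_calibration("side"),(215.9,174.3),.11))
robot.line_to([p[0],p[1],.37],vel=.1)
x,y=.421,.2152
robot.move_pose([x,y,.37],[180,0,90]); robot.line_to([x,y,.315],vel=.1); robot.pause(.3)
for n in("side","top"):
    c=robot.get_calibration(n); print(n,"tip",pix(c,[x,y,.315-.1873]),"rim",pix(c,[x,y,.11]))
i=robot.grab_frame("side")[130:230,165:265]; j=robot.grab_frame("top")[230:330,150:250]
cv2.imwrite("pics/v5.png",np.hstack([cv2.resize(a,(400,400)) for a in(i,j)])); print(robot.observe()["time"])
E
```

```text
rim [0.42348147 0.21006481 0.11      ]
side tip [214.14085496 166.66233947] rim [214.92073861 173.35239022]
top tip [194.95373166 278.04209124] rim [196.72066096 277.87641501]
28.5167
```

View pics/v5.png

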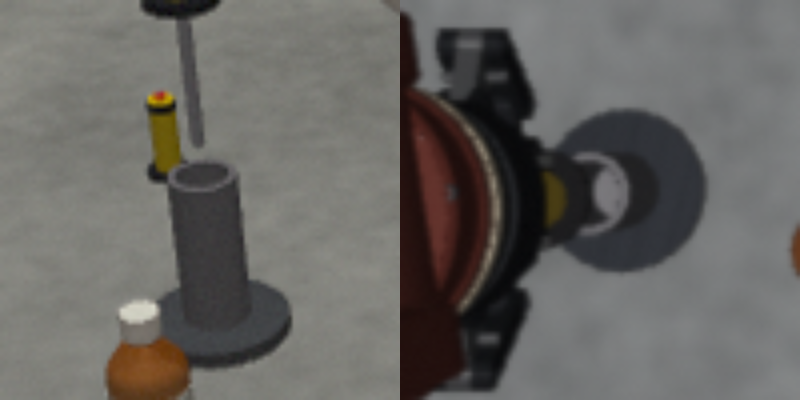

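The side view puts the tip at (214.5,165.8) directly over the tube mouth at (216,174), well inside the 12 mm clearance. I lower the wand into the tube.

```bash
python3 - <<'E'
from h import *
x,y=.422,.2148
print(robot.line_to([x,y,.225],vel=.06,guard=6)); robot.pause(.2); f0=robot.observe()["ft_force"]
print(robot.line_to([x,y,.2055],vel=.012,guard=2.5)); s=robot.observe(); print(s["tool_pos"],s["ft_force"]-f0)
if s["tool_pos"][2]<.211:
    robot.set_gripper(.085); robot.pause(.3); robot.line_to([x,y,.33],vel=.12); robot.pause(1)
    p=[]
    for n in("side","top"): p.append(robot.grab_frame(n))
    w=robot.get_calibration("wrist"); i=robot.grab_frame("wrist")
    print([(u,plane(w,u,.191,True).round(4)) for u,q in blobs(i,"red",60)])
    cv2.imwrite("pics/v6.png",np.hstack([cv2.resize(p[0][120:230,160:270],(400,400)),cv2.resize(p[0],(400,400))]))
print(robot.observe()["time"])
E
```

```text
False
True
[0.42199302 0.21479654 0.20780339] [ 1.34013709 -0.12742711  7.0049373 ]
[((np.float64(517.3), np.float64(170.0)), array([0.6098, 0.2629, 0.191 ])), ((np.float64(279.8), np.float64(230.9)), array([0.4219, 0.2144, 0.191 ]))]
34.8917
```

View pics/v6.png

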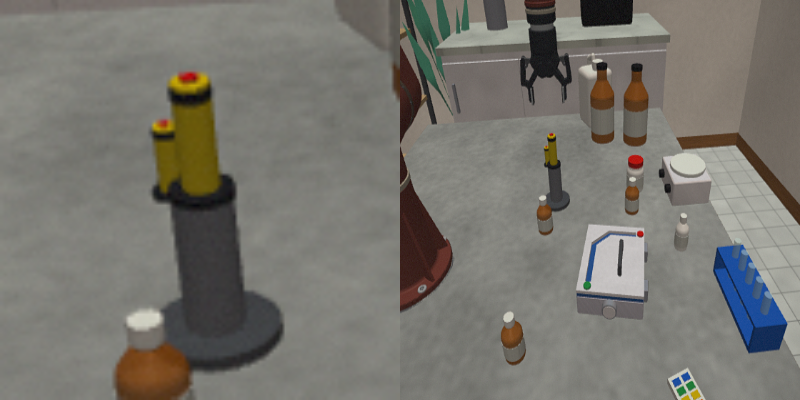

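The wand hangs upright with its collar on the rim at (203,190) in the crop, the gripper is clear of it, and the bottles look undisturbed.

```bash
python3 -c "
from plant import robot
print(robot.job_done())"
```

```text
the job is handed in; nothing more can be done
None
```

I ran the wand slowly along the whole gasket groove from the green tag to the red tag, hung it upright in its stand and let go with the bottles and jar looking undisturbed, then handed the job in at about 35 s (no verdict came back).

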